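Free a jammed check disc from a spectrometer sample holder

TASK

The brass check disc is jammed in the pocket under the sample holder: open the blue cover by its black knob (left-hand thread, so it loosens clockwise seen from above), swinging it well clear of the access hole, then use the red punch from its stand to push the disc out downwards through that hole. The disc must end lying in the catch area under the pocket; leave the cover open and the punch standing in the hole (or back in its stand), and do not disturb the beaker and the vials.

Things in the scene. Friction and masses are not known exactly. Their poses are not given: they have to be found in the camera images.
- holder: Sample holder, fixed: aluminium bridge 90 (x) x 160 (y) x 70 high, open below towards its +x and -x. Origin: centre of its underside, z up. Its 10 mm top plate has the access hole (16 mm, through) at own (0, -30); under it a dark 56 x 56 x 11 pocket block (35 mm bore, 60 to 49 mm above the bench) holds the disc. Free height below the pocket, above the 5 mm base plate: 44 mm.
- access_hole (a point): Centre of the access hole's mouth, on the holder's top face 70 mm above the bench, under the cover at the start. Its axes are the holder's (z up).
- catch_area (a point): Point on the holder's base plate straight below the access hole, 5 mm above the bench: centre of the black catch area (about 66 x 74) with a low 5 mm rim.
- lock (a joint): Angle (rad) of the black knob together with the blue cover plate fixed to it. 0 = tightened, cover over the access hole, hard stop; grows CLOCKWISE seen from above (left-hand thread; it rises 1 mm per rad) up to a hard stop at 1.4. Starts between 0 and 0.12, hole covered. Rubs with about 0.1 N m and stays where left. The cover is well clear of the hole from 0.9 on.
- knob_grip (a point): Grip point of the black knob, on its vertical axis at the holder's own (0, +40), 31.5 mm above the top face at lock 0. The grip is an upright bar 12 thick (point's x) x 50 long (y) x 26 high, top 11 above this point, underside 15 below; below it a neck and a 26 mm round boss. The point turns with the knob; at lock 0 its axes are the holder's.
- cover_end (a point): Middle of the cover's free end. The cover is a blue plate 4 thick, 36 wide, lying just above the holder's top face; it reaches 82 mm from the knob's axis towards the knob's own -y and turns with the knob.
- disc: Brass check disc, 32 diameter x 14 thick, 60 to 110 g. Origin: centre of its underside, z along its axis. Jammed by spring pads in the pocket, its top face 1.5 mm below the top plate's underside (11.5 mm below the hole's mouth), its lower 4.5 mm showing below the pocket block; it slides down under a push of about 6 to 14 N and drops free after some 10 mm.
- stand: Grey plastic block 60 x 60 x 45 high, fixed, with an upright 13 mm hole in its centre in which the punch stands. Origin: centre of its underside.
- punch: Red round punch, 100 long, 120 g, upright. Origin: centre of its tip (lower end), z up along it. Tip rod 9 diameter (chamfered) from 0 to 36; flange 26 diameter from 36 to 40, which rests on the stand's top and is the stop on the holder's top face; handle 18 diameter from 42 to 100. Pushed in to the flange, its tip is 26 mm below the top plate's underside: the disc has then dropped out.
- punch_grip (a point): On the punch's axis, 78 mm above its tip: where to grip the handle.
- beaker: Glass beaker, 68 diameter x 75 high, origin at the centre of its foot. A bystander; it may stand on either side of the holder, in exchange with the stand.
- vial_a: Glass vial with blue cap, 28 diameter x 75 high, origin at the centre of its foot. A bystander.
- vial_b: Glass vial with blue cap, 28 diameter x 75 high, origin at the centre of its foot. A bystander.

How it is judged:
On the way, in this order (a step that is already met when the one before it is completed fails the run):
1. the knob is turned clockwise until the cover is well clear of the hole, the disc still in its pocket (value of joint lock above 0.8 rad and z of disc in the frame of holder above 0.038 m), for 0.2 s.
2. the punch, through the access hole, presses on the disc (contact force between punch and disc above 1.5 N and horizontal distance between punch and access_hole below 0.008 m and z of punch in the frame of access_hole below -0.008 m), for 0.05 s.
At the end, for the whole second after the job is handed in: The disc lies at rest in the catch area (origin within 35 mm of the catch point, under 25 mm above the bench), the cover is open (lock above 0.8), and the punch stands at rest (within 0.25 rad of upright) in the access hole, tip 20 mm or more below its mouth, or fully back in its stand (z of disc in the frame of holder below 0.025 m and horizontal distance between disc and catch_area below 0.035 m and linear speed of each of disc, punch below 0.02 m/s and value of joint lock above 0.8 rad and angle between punch's own z axis and vertical below 0.25 rad and ((horizontal distance between punch and access_hole below 0.012 m and z of punch in the frame of access_hole below -0.02 m) or (horizontal distance between punch and stand below 0.012 m and z of punch in the frame of stand below 0.02 m))); the robot touches nothing.
It fails at once if the beaker or a vial is shoved more than 30 mm or tipped (distance of any of beaker, vial_a, vial_b from where it was at the start of the episode above 0.03 m or angle between any of beaker, vial_a, vial_b's own z axis and vertical above 0.4 rad).
It also fails if it takes over 54 s, if anything falls off the work surface, if the arm or the gripper's body presses on something with over 40 N, if the wrist force passes 120 N, or if a joint passes its speed limit or range.

ROBOT

A 6-joint arm with a two-finger parallel gripper is mounted at the origin on the work surface. World frame = base frame: x ahead of the robot, y to its left, z up, the work surface at z = 0. Lengths are in m, angles in rad, forces in N, time in s.
With the tool pointing down it reaches from about 0.35 to 0.775 m from the base axis. Payload 5.5 kg.
Tool frame: the origin (TCP) lies at the very end of the fingers, on their centre line; the grasp point (between the pads) lies 19 mm behind it (grip_point_offset is the distance from the TCP to the grasp point, in m); z points along the fingers, y is the direction in which the jaws open and shut (so a half turn about z gives the same grasp; the last joint's range is limited). The gripper opens to 85 mm and grips with 20 to 120 N. Pads are 22 mm wide; open, the fingers measure 114 mm over their backs; the gripper's body (76 mm by 85 mm) begins 54 mm behind the grasp point. The pads swing forward as they close: fully open they stand 13 mm farther back than shut.
Start: joints at [-1.266, 0.313, 0.046, 1.304, 0, 1.431], TCP at [0.247, -0.519, 0.231] pointing down, gripper open.
Joint ranges: [-2.76, 2.76], [-0.86, 1.69], [-1.03, 1.26], [-2.2, 2.34], [-1.47, 1.5], [-3.14, 3.14]. Speed limits (rad/s): [2.57, 2.57, 3.14, 3.14, 3.14, 3.14].

INTERFACE

Orientations are given as a unit quaternion [w, x, y, z].
In Python, from workcell import * gives the robot as it stands.
- The arm moves only by the shell command python3 -m crank 'ROWS' [OPENING] [FORCE]. ROWS is a JSON object of lists of equal length, an entry for each row: "travel": the shift along the tool's x, y, z in units of 40 mm (1.0 is 40 mm), a list of three; "turn": the turn about the tool's z in rad. In form: {"travel": [[x, y, z], ...], "turn": [turn, ...]}. A call has 1 to 5 rows; each row is the pose to reach, as a shift and turn from the pose commanded when the call began, along the tool's axes at that moment; what a row does not reach only later rows make up. A row lasts 1/12 s, in which the tool goes at most 41.7 mm and 7.16 degrees, less where a joint would pass 70% of its speed; a pose out of reach is approached as far as the arm can. A call with a gripper value outside its range is refused whole. OPENING is the finger opening in mm, from 0 to 85.4, set as the call begins (- or left out, the last holds). The fingers move at their own pace and stop on an object; FORCE is the grip in N (left out, the last holds). Time passes only in rows, so rows that repeat a pose let the fingers close. It gives the time, the measured TCP pose, the force and the opening at its end, in the units of the state.
- get_state(): the state, without advancing time (a new reading comes with each control period).
- read_camera(name): name is "scene" or "top"; returns a dict with "image" (384x512x3 uint8, red, green, blue), "K" (3x3 intrinsics, pixels), "R" (3x3) and "t" (3): a world point X has camera coordinates R X + t. Camera axes: x right, y down, z forward; pixel columns grow to the right and rows downward; lengths in m; the calibration is good to about 2 mm. A picture is of the moment at which its call begins. There is no depth.
- hand_in(): hands the job in, once; it reports no verdict.
The state is a dict: "clock": time; "joint_pos": joint angles; "qvel": joint speeds; "tau": joint torques, N m; "tcp_pos": TCP position; "orientation": TCP orientation; "wrist_force": force on the tool from outside, world axes, zero at the start; "ft_torque": the same for the moment, N m; "finger_gap": finger opening in m.
Only numpy, scipy, OpenCV 4.12 (cv2) and the standard library are available. Lean on these libraries where they do the work, as an engineer would, in place of code of your own. Each camera call takes 0.05 s, during which the arm holds its last target. There are 200 camera calls.

## Working session

There is one attempt and no reset: what is moved stays moved. The work goes in short steps, Python scripts to look and compute and a shell command to move; the robot and the scene stay as the last step left them, time stands still between calls to the robot, and variables do not carry over. Pictures are saved under pics/ and viewed, about 8 in all and at most 12, crops included, and the job is handed in when it is done.

```bash
mkdir -p pics; ls
python3 - <<'E'
from workcell import *
import cv2
s=get_state();print(s)
for n in("scene","top"):
    c=read_camera(n);cv2.imwrite(f"pics/{n}0.png",c["image"][:,:,::-1]);print(n,c["K"],c["R"],c["t"])
E
```

```text
pics
{'clock': 0.0, 'joint_pos': array([-1.26561701e+00,  3.14035460e-01,  4.49327662e-02,  1.30359167e+00,
       -2.51125579e-05,  1.43118294e+00]), 'qvel': array([ 0.00075917, -0.00167245, -0.00033261,  0.00172812, -0.00133663,
       -0.00036504]), 'tau': array([ 2.24345663e-04, -4.80630434e+01,  2.98530471e+01,  1.95757969e-02,
       -5.41233294e-05,  7.85283220e-06]), 'tcp_pos': array([ 0.24722199, -0.5185515 ,  0.23037003]), 'orientation': array([-9.44731444e-04,  9.75371251e-01,  2.20567502e-01, -9.09862347e-05]), 'wrist_force': array([ 0.11072367, -0.45516123,  1.12951134]), 'ft_torque': array([ 0.03899076,  0.01799881, -0.05910323]), 'finger_gap': 0.08563699640618469}
scene [[348.53960769   0.         257.28260783]
 [  0.         348.53960769 194.7687383 ]
 [  0.           0.           1.        ]] [[ 0.03970696  0.99915804  0.01032323]
 [ 0.59957257 -0.01555998 -0.80016912]
 [-0.79933478  0.03796181 -0.59968559]] [-0.04734884 -0.30010903  1.24116314]
top [[478.89141151   0.         260.45472708]
 [  0.         478.89141151 193.51521654]
 [  0.           0.           1.        ]] [[-0.01596425 -0.99987203  0.00102983]
 [-0.99698376  0.01583988 -0.0759769 ]
 [ 0.07595087 -0.00223964 -0.99710905]] [0.02634608 0.64848176 1.01492174]
```

View pics/scene0.png

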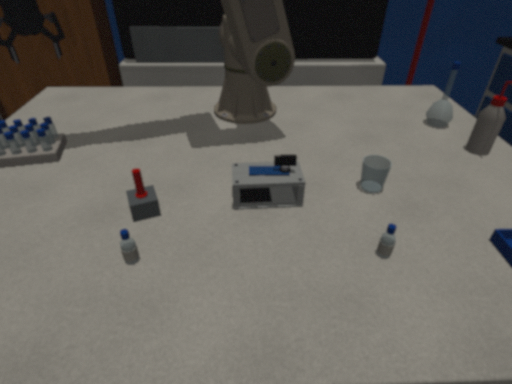

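View pics/top0.png

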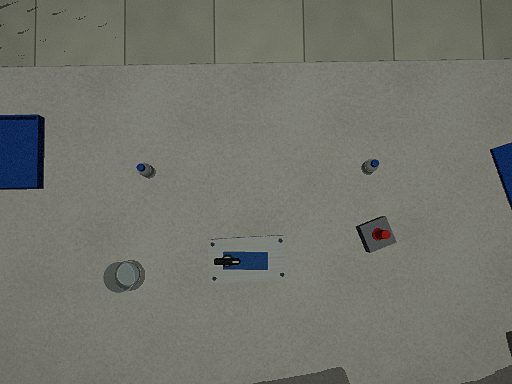

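The top view shows the holder at about (247,260), with bolts near (212,244), (280,240), (282,275) and (214,279). The black knob is at (227,261), the stand and red punch at (378,234), the beaker at (125,276), and the vials at (145,170) and (371,166). The scene view agrees, with the stand on the -y side.

```bash
cat > h.py <<'E'
from workcell import *
import cv2, numpy as np
from scipy.spatial.transform import Rotation as Ro
def ray(c,u,v,z):
    d=c["R"].T@np.linalg.solve(c["K"],[u,v,1.]);o=-c["R"].T@c["t"]
    return o+d*(z-o[2])/d[2]
def proj(c,X):
    p=c["K"]@(c["R"]@np.asarray(X,float)+c["t"]);return p[:2]/p[2]
def pose():
    s=get_state();w,x,y,z=s["orientation"];R=Ro.from_quat([x,y,z,w]).as_matrix()
    return s,s["tcp_pos"],R
def to(target,yaw_y=None):
    "shift in tool units, and turn so that tool y lies along world angle yaw_y"
    s,p,R=pose();d=R.T@(np.asarray(target)-p)/0.04
    a=None
    if yaw_y is not None:
        v=R.T@np.array([np.cos(yaw_y),np.sin(yaw_y),0]);a=np.arctan2(-v[0],v[1])
        a=(a+np.pi/2)%np.pi-np.pi/2
    return d.round(3),a,s["joint_pos"].round(3)
def masks(img):
    h=cv2.cvtColor(img,cv2.COLOR_RGB2HSV);H,S,V=cv2.split(h)
    return dict(red=((H<8)|(H>172))&(S>140)&(V>60),blue=(H>100)&(H<125)&(S>130)&(V>50),black=(V<45))
E
python3 - <<'E'
from h import *
c=read_camera("top");im=c["image"];m=masks(im)
def blob(k,x0,y0,x1,y1):
    M=np.zeros(im.shape[:2],np.uint8);M[y0:y1,x0:x1]=m[k][y0:y1,x0:x1]
    n,l,st,ce=cv2.connectedComponentsWithStats(M)
    return [(st[i].tolist(),ce[i].round(1).tolist()) for i in range(1,n) if st[i][4]>3],M
for k,b in(("red",(350,210,410,260)),("blue",(205,230,295,285)),("black",(205,230,295,285))):
    L,M=blob(k,*b);print(k,L);pts=np.argwhere(M)[:,::-1].astype(np.float32);print(cv2.minAreaRect(pts))
P=[ray(c,*q,0.07) for q in((212,244),(280,240),(282,275),(214,279))];print(np.round(P,4),np.mean(P,0))
for q,z in(((376,234),.045),((388,234),.109)):print(ray(c,*q,z))
a=cv2.resize(im[225:290,200:300],None,fx=6,fy=6,interpolation=cv2.INTER_CUBIC)
b=cv2.resize(im[205:265,345:410],None,fx=6,fy=6,interpolation=cv2.INTER_CUBIC)[:390]
cv2.imwrite("pics/c1.png",cv2.resize(np.hstack([a[:360],b[:360]]),None,fx=.8,fy=.8)[:,:,::-1])
E
```

```text
red [([373, 228, 9, 12, 40], [375.7, 233.2]), ([381, 230, 9, 9, 65], [385.2, 234.0])]
((381.0, 233.5), (11.0, 16.0), 90.0)
blue [([223, 252, 45, 18, 623], [249.1, 260.1])]
((245.0, 260.5), (17.0, 44.0), 90.0)
black [([279, 239, 3, 3, 7], [280.0, 239.9]), ([211, 243, 3, 3, 7], [211.9, 244.1]), ([214, 254, 26, 13, 190], [226.0, 260.7]), ([280, 273, 4, 4, 8], [281.5, 274.2]), ([213, 277, 3, 3, 7], [213.7, 278.1])]
((246.91329956054688, 257.0635681152344), (40.973873138427734, 70.67545318603516), 87.43623352050781)
[[ 0.5427  0.1175  0.07  ]
 [ 0.5487 -0.0226  0.07  ]
 [ 0.4772 -0.0254  0.07  ]
 [ 0.4713  0.114   0.07  ]] [0.50998107 0.04590033 0.07      ]
[ 0.55752047 -0.22692706  0.045     ]
[ 0.55791774 -0.23526667  0.109     ]
```

View pics/c1.png

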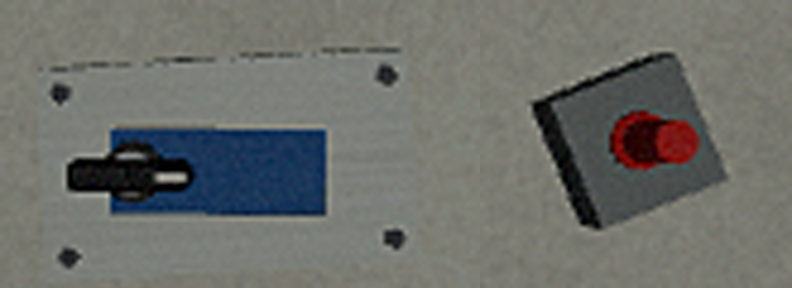

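Run:
```python
from h import *
c=read_camera("top")
P=np.array([ray(c,*q,0.07) for q in((211.9,244.1),(280,239.9),(281.5,274.2),(213.7,278.1))]);C=P.mean(0)
d=P[0]-P[1]+P[3]-P[2];e=P[1]-P[2]+P[0]-P[3];print(C,"yaw y",np.arctan2(-d[0],d[1]),"yaw x",np.arctan2(e[1],e[0]))
y=np.arctan2(-d[0],d[1]);ay=np.array([-np.sin(y),np.cos(y),0])
print("knob",C+.04*ay,"hole",C-.03*ay)
print("bar",[ray(c,u,260.7,.11) for u in(213.8,226.3,239)])
B=[ray(c,*q,.0745) for q in((267.2,252.3),(267.2,269.6))];print("cover end",B,np.mean(B,0))
print("punch",ray(c,386.25,234.6,.109),ray(c,377.9,234.2,.049))
k=C+.04*ay;k[2]=.18
print(to(k,-.016),pose()[2].round(3))
```

```text
[0.51085027 0.0463492  0.07      ] yaw y 0.04308467032779161 yaw x 0.034809119011917855
knob [0.50912741 0.08631208 0.07      ] hole [0.51214241 0.01637704 0.07      ]
bar [array([0.51100373, 0.11026329, 0.11      ]), array([0.51060887, 0.08563311, 0.11      ]), array([0.51020767, 0.0606075 , 0.11      ])]
cover end [array([0.52411946, 0.00424657, 0.0745    ]), array([0.48902843, 0.00484441, 0.0745    ])] [0.50657395 0.00454549 0.0745    ]
punch [ 0.55678882 -0.2317552   0.109     ] [ 0.55708541 -0.22995049  0.049     ]
(array([ 12.418, -10.836,   1.282]), np.float64(-1.1099537752970947), array([-1.266,  0.314,  0.045,  1.304, -0.   ,  1.431])) [[ 0.903  0.43  -0.   ]
 [ 0.43  -0.903  0.001]
 [ 0.    -0.001 -1.   ]]
```

```bash
M='python3 -m crank'
python3 -m crank '{"travel":[[0.78,-0.68,0],[1.56,-1.36,0],[2.34,-2.04,0],[3.12,-2.72,0],[3.9,-3.4,0]],"turn":[0,0,0,0,0]}' 50
python3 -m crank '{"travel":[[0.78,-0.68,0],[1.56,-1.36,0],[2.34,-2.04,0],[3.12,-2.72,0],[3.9,-3.4,0]],"turn":[0,0,0,0,0]}'
python3 -m crank '{"travel":[[0.78,-0.68,0],[1.56,-1.36,0],[2.34,-2.04,0],[3.12,-2.72,0],[3.9,-3.4,0.5]],"turn":[-0.1,-0.22,-0.34,-0.46,-0.58]}'
python3 - <<'E'
from h import *
print(to([.5095,.086,.15],-.02))
E
```

```text
clock: 0.62
tcp_pos: [0.3299, -0.3274, 0.2311]
orientation: [-0.0, 0.975, 0.22, 0.0]
wrist_force: [1.5, 0.3, 0.6]
finger_gap: 0.05
clock: 1.03
tcp_pos: [0.4122, -0.1374, 0.2314]
orientation: [0.0, 0.975, 0.22, 0.0]
wrist_force: [1.6, -0.9, 0.2]
finger_gap: 0.0499
clock: 1.45
tcp_pos: [0.4953, 0.0494, 0.216]
orientation: [0.002, 0.87, 0.493, 0.003]
wrist_force: [1.2, -0.9, 0.2]
finger_gap: 0.05
(array([ 0.963, -0.174,  1.652]), np.float64(-0.5192238903565873), array([-0.062,  0.164, -0.186,  1.215,  0.   ,  2.048]))
```

```bash
python3 -m crank '{"travel":[[0.3,-0.05,0.4],[0.6,-0.1,0.9],[0.96,-0.17,1.4],[0.96,-0.17,1.65],[0.96,-0.17,1.65]],"turn":[-0.1,-0.22,-0.34,-0.46,-0.52]}' 50
python3 - <<'E'
from h import *
print(to([.5095,.086,.0885],-.02))
c=read_camera("scene");x,y=proj(c,[.51,.05,.1]).astype(int)
t=read_camera("top");u,v=proj(t,[.51,.05,.1]).astype(int)
f=lambda i,x,y:cv2.resize(i[y-50:y+50,x-60:x+60],None,fx=3.3,fy=3.3)
cv2.imwrite("pics/k1.png",np.hstack([f(c["image"],x,y),f(t["image"],u,v)])[:,:,::-1])
E
```

```text
clock: 1.87
tcp_pos: [0.505, 0.0843, 0.144]
orientation: [-0.002, 0.714, 0.7, -0.002]
wrist_force: [-0.8, -0.4, -0.2]
finger_gap: 0.05
(array([0.044, 0.12 , 1.388]), np.float64(0.0013719794406155117), array([ 0.009,  0.241, -0.271,  1.065, -0.   ,  1.598]))
```

View pics/k1.png

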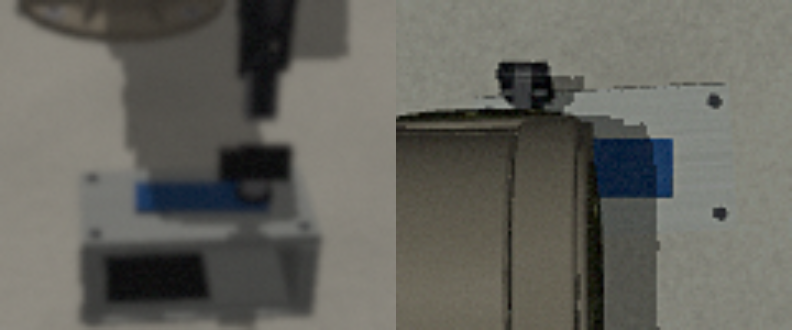

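The open fingers are directly above the black knob (left crop, about (255,160)) with the cover still shut. I'll descend and grip.

```bash
python3 -m crank '{"travel":[[0.04,0.12,0.5],[0.04,0.12,1.0],[0.04,0.12,1.38],[0.04,0.12,1.38],[0.04,0.12,1.38]],"turn":[0,0,0,0,0]}' 50 
python3 -m crank '{"travel":[[0,0,0],[0,0,0],[0,0,0],[0,0,0],[0,0,0]],"turn":[0,0,0,0,0]}' 0 60
python3 - <<'E'
from h import *
print(to([.5095,.086,.0885],-.02), get_state()["ft_torque"])
E
```

```text
clock: 2.38
tcp_pos: [0.5113, 0.0846, 0.0918]
orientation: [-0.0, 0.717, 0.697, -0.001]
wrist_force: [0.5, -0.4, -0.1]
finger_gap: 0.0496
clock: 2.8
tcp_pos: [0.5087, 0.0849, 0.093]
orientation: [-0.002, 0.716, 0.698, -0.002]
wrist_force: [-9.9, -0.1, 11.5]
finger_gap: 0.0108
(array([0.028, 0.019, 0.112]), np.float64(-0.0058105963523065185), array([ 0.01 ,  0.289, -0.341,  0.945, -0.   ,  1.606])) [-0.10676881  2.08315549  0.05651459]
```

```bash
python3 -m crank '{"travel":[[0,-0.04,-0.02],[0,-0.04,-0.03],[0,-0.04,-0.03],[0,-0.04,-0.03],[0,-0.04,-0.03]],"turn":[0.1,0.2,0.32,0.44,0.56]}'
python3 -m crank '{"travel":[[0,0,0],[0,0,-0.01],[0,0,-0.01],[0,0,-0.02],[0,0,-0.02]],"turn":[0.12,0.24,0.36,0.48,0.6]}'
python3 - <<'E'
from h import *
s,p,R=pose();print("y angle",np.arctan2(R[1,1],R[0,1]),s["wrist_force"],s["ft_torque"],s["joint_pos"])
E
```

```text
clock: 3.22
tcp_pos: [0.5079, 0.0851, 0.0936]
orientation: [-0.001, 0.883, 0.47, -0.001]
wrist_force: [-6.8, 0.4, 5.7]
finger_gap: 0.0104
clock: 3.63
tcp_pos: [0.5074, 0.0857, 0.0942]
orientation: [-0.001, 0.982, 0.189, -0.002]
wrist_force: [-8.4, 2.4, 5.3]
finger_gap: 0.0107
y angle -1.191193516658439 [-8.35303072  2.36000804  5.33261533] [0.5983167  1.45694316 0.16311237] [ 1.03135937e-02  2.85904538e-01 -3.42411232e-01  9.46831155e-01
  1.48441436e-03  2.77229501e+00]
```

```bash
python3 -m crank '{"travel":[[0,0,0],[0,0,0],[0,0,0],[0,0,0],[0,0,-0.3]],"turn":[0,0,0,0,0]}' 50
python3 -m crank '{"travel":[[0,0,-0.9],[0,0,-1.8],[0,0.7,-2.3],[0,1.6,-2.3],[0,2.6,-2.3]],"turn":[0,0,0,0,0]}' 50
python3 -m crank '{"travel":[[0,1,0],[0,2,0],[0,3,0],[0,4,0],[0,4,0]],"turn":[0,0,0,0,0]}' 50
python3 - <<'E'
from h import *
print(to([.557,-.231,.15],-1.25))
t=read_camera("top");c=read_camera("scene");cv2.imwrite("pics/o_scene.png",c["image"][:,:,::-1])
f=lambda i:cv2.resize(i[200:300,180:420],None,fx=3.3,fy=3.3)
cv2.imwrite("pics/o1.png",f(t["image"])[:,:,::-1])
E
```

```text
clock: 4.05
tcp_pos: [0.5091, 0.0847, 0.1045]
orientation: [-0.0, 0.981, 0.192, -0.001]
wrist_force: [-0.3, 0.7, 0.1]
finger_gap: 0.0497
clock: 4.47
tcp_pos: [0.551, -0.0118, 0.2008]
orientation: [0.001, 0.981, 0.193, 0.003]
wrist_force: [0.6, -0.7, -0.5]
finger_gap: 0.05
clock: 4.88
tcp_pos: [0.6118, -0.1671, 0.1971]
orientation: [0.002, 0.982, 0.188, 0.001]
wrist_force: [-0.1, 0.4, -0.0]
finger_gap: 0.0499
(array([-1.864,  0.972,  1.179]), np.float64(0.058345759254595286), array([-3.920e-01,  4.370e-01,  1.440e-01,  1.274e+00, -2.000e-03,
        2.370e+00]))
```

View pics/o1.png

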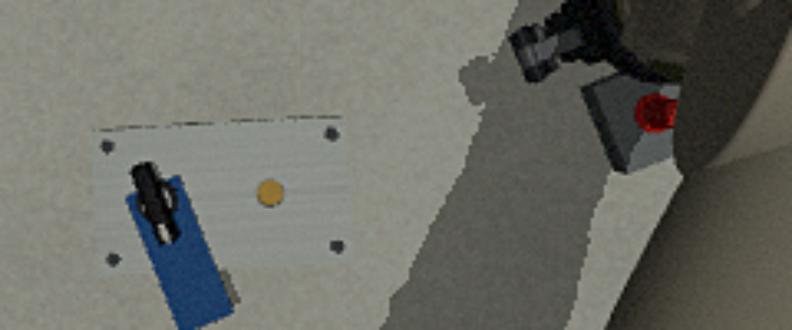

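The cover is open by about 1.2 rad. The brass disc shows through the hole at crop (270,193), and the punch is at crop (657,113). I'll measure the hole and move above the punch.

```bash
python3 -m crank '{"travel":[[-0.6,0.3,0.2],[-1.2,0.6,0.4],[-1.86,0.97,0.6],[-1.86,0.97,0.9],[-1.86,0.97,1.1]],"turn":[-0.12,-0.24,-0.36,-0.48,-0.6]}' 50
python3 -m crank '{"travel":[[0,0,0],[0,0,0],[0,0,0],[0,0,0],[0,0,0]],"turn":[-0.12,-0.24,-0.36,-0.48,-0.6]}' 50
python3 - <<'E'
from h import *
print(to([.557,-.231,.069],0))
t=read_camera("top");im=t["image"]
h=cv2.cvtColor(im,cv2.COLOR_RGB2HSV);M=((h[...,0]>10)&(h[...,0]<30)&(h[...,1]>110)).astype(np.uint8)
M[:245]=0;M[272:]=0;M[:,:250]=0;M[:,275:]=0
n,l,st,ce=cv2.connectedComponentsWithStats(M);print(st[1:],ce[1:])
for q in ce[1:]:print("hole",ray(t,*q,.07))
c=read_camera("scene");x,y=proj(c,[.557,-.231,.09]).astype(int);u,v=proj(t,[.557,-.231,.09]).astype(int)
m=masks(c["image"])["red"].copy();m[:,:110]=0;m[:,170:]=0;m[:150]=0;m[230:]=0;P=np.argwhere(m)
for r in range(P[:,0].min(),P[:,0].max()+1,3):q=P[P[:,0]==r,1];print(r,q.min(),q.max())
for z in(.105,.08,.052):print(proj(c,[.557,-.231,z]))
f=lambda i,x,y:cv2.resize(i[y-50:y+50,x-60:x+60],None,fx=3.3,fy=3.3)
cv2.imwrite("pics/p1.png",np.hstack([f(c["image"],x,y),f(im,u,v)])[:,:,::-1])
E
```

```text
clock: 5.4
tcp_pos: [0.5534, -0.2233, 0.1537]
orientation: [-0.0, 0.88, 0.475, -0.0]
wrist_force: [0.2, 0.3, -1.1]
finger_gap: 0.05
clock: 5.82
tcp_pos: [0.5547, -0.222, 0.1544]
orientation: [-0.0, 0.699, 0.715, 0.0]
wrist_force: [0.5, -0.2, 0.1]
finger_gap: 0.0501
(array([-0.227,  0.053,  2.135]), np.float64(0.022239977433761826), array([-0.515,  0.388, -0.037,  1.146,  0.   ,  1.033]))
[[258 255   8   7  44]] [[261.36363636 257.95454545]]
hole [0.51255999 0.01637002 0.07      ]
170 134 138
173 133 138
176 134 139
179 135 140
182 136 141
185 136 141
188 137 142
191 137 145
194 136 146
197 137 143
[134.57928924 172.3554199 ]
[136.94625142 182.2423135 ]
[139.48579445 192.85008407]
```

View pics/p1.png

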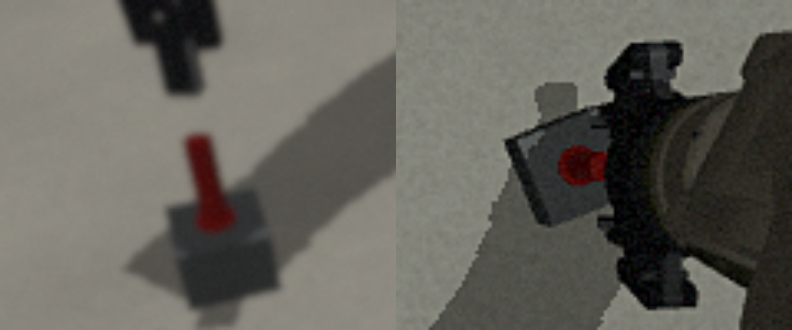

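The punch is below the fingers, upright in the stand, about 8 mm off in -y as computed. I'll descend and grip it.

```bash
python3 -m crank '{"travel":[[-0.19,0.05,0.3],[-0.19,0.05,0.9],[-0.19,0.05,1.5],[-0.19,0.05,2.1],[-0.19,0.05,2.13]],"turn":[0,0,0,0,0]}' 50
python3 -m crank '{"travel":[[0,0,0],[0,0,0],[0,0,0],[0,0,0],[0,0,0]],"turn":[0,0,0,0,0]}' 0 60
python3 -m crank '{"travel":[[0,0,0],[0,0,-0.3],[0,0,-0.8],[0,0,-1.3],[0,0,-1.9]],"turn":[0,0,0,0,0]}' 
python3 -m crank '{"travel":[[0,0,-0.5],[0,0,-1],[0,0,-1],[0,0,-1],[0,0,-1]],"turn":[0,0,0,0,0]}'
python3 - <<'E'
from h import *
s,p,R=pose();print(p,R.round(3),to([.5126,.0164,p[2]],0))
t=read_camera("top");c=read_camera("scene")
x,y=proj(c,p-[0,0,.03]).astype(int);u,v=proj(t,p-[0,0,.03]).astype(int)
f=lambda i,x,y:cv2.resize(i[y-50:y+50,x-60:x+60],None,fx=3.3,fy=3.3)
cv2.imwrite("pics/g1.png",np.hstack([f(c["image"],x,y),f(t["image"],u,v)])[:,:,::-1])
m=masks(c["image"])["red"].copy();m[:,:x-30]=0;m[:,x+30:]=0;P=np.argwhere(m)
for r in range(P[:,0].min(),P[:,0].max()+1,2):q=P[P[:,0]==r,1];print(r,q.min(),q.max())
for z in(0,-.02,-.029,-.059):print(proj(c,p+[0,0,z]))
E
```

```text
clock: 6.33
tcp_pos: [0.5538, -0.2294, 0.0634]
orientation: [-0.004, 0.703, 0.711, -0.001]
wrist_force: [-1.5, 1.1, -0.5]
finger_gap: 0.0502
clock: 6.75
tcp_pos: [0.5578, -0.2317, 0.0701]
orientation: [0.001, 0.702, 0.712, 0.0]
wrist_force: [-0.3, -0.2, 1.7]
finger_gap: 0.0166
clock: 7.17
tcp_pos: [0.5563, -0.2309, 0.1449]
orientation: [-0.001, 0.702, 0.712, -0.0]
wrist_force: [0.6, -1.1, -1.0]
finger_gap: 0.0167
clock: 7.58
tcp_pos: [0.5565, -0.2311, 0.1839]
orientation: [-0.0, 0.702, 0.712, -0.0]
wrist_force: [-0.5, 0.3, -1.8]
finger_gap: 0.0167
[ 0.55653783 -0.23106008  0.18389819] [[-0.014  1.    -0.001]
 [ 1.     0.014  0.   ]
 [ 0.    -0.001 -1.   ]] (array([ 6.201e+00, -1.012e+00,  3.000e-03]), np.float64(0.013940660827801654), array([-0.527,  0.384,  0.031,  1.219, -0.   ,  1.03 ]))
141 132 132
143 127 132
145 127 133
147 126 135
149 126 135
151 130 133
153 132 132
155 132 133
157 133 133
159 133 134
161 134 134
163 134 134
[126.45233184 138.16946307]
[128.6245364  147.24701129]
[129.57755619 151.22963946]
[132.65003222 164.06938289]
```

View pics/g1.png

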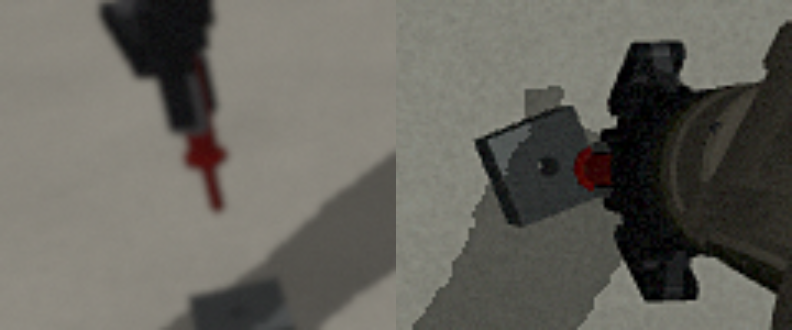

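The punch is held upright with its tip free of the stand, in the left crop at about (217,207). I'll check the camera offset using the hole, stand and bolts while carrying it over.

```bash
python3 -m crank '{"travel":[[0.9,-0.1,0],[1.9,-0.3,0],[2.9,-0.5,0],[3.9,-0.7,0],[4.9,-0.85,0]],"turn":[0,0,0,0,0]}' 
python3 -m crank '{"travel":[[0.7,-0.1,0],[1.3,-0.16,0.2],[1.3,-0.16,0.3],[1.3,-0.16,0.3],[1.3,-0.16,0.3]],"turn":[0,0,0,0,0]}'
python3 - <<'E'
from h import *
s,p,R=pose();print(p,to([.5126,.0164,p[2]],0))
t=read_camera("top");c=read_camera("scene")
im=cv2.imread("pics/o_scene.png")[:,:,::-1].copy()
h=cv2.cvtColor(im,cv2.COLOR_RGB2HSV);M=((h[...,0]>10)&(h[...,0]<30)&(h[...,1]>100)).astype(np.uint8);M[:155]=0;M[200:]=0;M[:,:225]=0;M[:,310:]=0
n,l,st,ce=cv2.connectedComponentsWithStats(M);print("hole scene",st[1:],ce[1:],"pred",proj(c,[.5126,.0164,.07]))
r=cv2.resize(im[150:215,220:310],None,fx=4.4,fy=4.4,interpolation=cv2.INTER_CUBIC)
f=cv2.resize(c["image"][115:215,200:320],None,fx=3.3,fy=3.3,interpolation=cv2.INTER_CUBIC)
H=max(len(r),len(f));r=np.pad(r,((0,H-len(r)),(0,0),(0,0)));f=np.pad(f,((0,H-len(f)),(0,0),(0,0)))
cv2.imwrite("pics/a1.png",np.hstack([r,f])[:,:,::-1])
# stand hole in top, dark
u,v=proj(t,[.557,-.231,.045]);ti=cv2.cvtColor(t["image"],cv2.COLOR_RGB2GRAY)
a,b=int(u)-7,int(v)-7;w=ti[b:b+15,a:a+15];D=(w<40).astype(np.uint8);n,l,st,ce=cv2.connectedComponentsWithStats(D)
for q,k in zip(ce[1:],st[1:]):print("stand hole",k[4],ray(t,q[0]+a,q[1]+b,.045))
m=masks(c["image"])["red"];P=np.argwhere(m[120:220,200:320])+[120,200]
for r in range(P[:,0].min(),P[:,0].max()+1,2):q=P[P[:,0]==r,1];print(r,q.min() if len(q) else 0,q.max() if len(q) else 0)
for z in(-.02,-.061):print(proj(c,p+[0,0,z]))
E
```

```text
clock: 8.1
tcp_pos: [0.5184, -0.0341, 0.1833]
orientation: [-0.001, 0.702, 0.712, -0.001]
wrist_force: [0.4, 1.4, -0.4]
finger_gap: 0.0165
clock: 8.52
tcp_pos: [0.5126, 0.0159, 0.1718]
orientation: [-0.001, 0.702, 0.712, -0.001]
wrist_force: [0.4, -0.8, -0.8]
finger_gap: 0.0163
[0.51258191 0.01590127 0.17179635] (array([ 0.012,  0.001, -0.   ]), np.float64(0.014262991582657314), array([-1.250e-01,  2.220e-01, -2.250e-01,  1.126e+00, -1.000e-03,
        1.431e+00]))
hole scene [] [] pred [252.92128715 173.13682976]
stand hole 25 [ 0.55744883 -0.23141164  0.045     ]
136 251 256
138 251 257
140 250 258
142 249 258
144 252 256
146 253 255
148 253 255
150 253 254
152 253 255
154 253 254
[252.79500682 140.91806279]
[252.74643948 157.58284948]
```

View pics/a1.png

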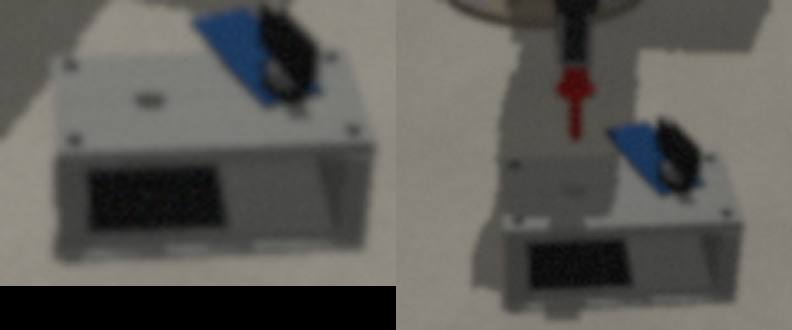

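In the scene view the hole is at about u=254 and the punch axis at about u=254. The top view's stand hole also matches the TCP to within 1 mm, so the punch is aligned. I'll lower it into the hole.

```bash
python3 -m crank '{"travel":[[0,0,0.4],[0,0,0.8],[0,0,1.0],[0,0,1.15],[0,0,1.15]],"turn":[0,0,0,0,0]}' - 80
python3 -m crank '{"travel":[[0,0,0.04],[0,0,0.08],[0,0,0.12],[0,0,0.16],[0,0,0.2]],"turn":[0,0,0,0,0]}'
```

```text
clock: 9.03
tcp_pos: [0.5124, 0.0155, 0.1256]
orientation: [-0.001, 0.703, 0.712, -0.001]
wrist_force: [-0.5, 0.3, -1.3]
finger_gap: 0.0165
clock: 9.45
tcp_pos: [0.5135, 0.0161, 0.1193]
orientation: [0.001, 0.702, 0.712, 0.0]
wrist_force: [-1.9, -0.4, 11.2]
finger_gap: 0.0163
```

```bash
python3 -m crank '{"travel":[[0,0,0.06],[0,0,0.12],[0,0,0.18],[0,0,0.24],[0,0,0.3]],"turn":[0,0,0,0,0]}'
python3 -m crank '{"travel":[[0,0,0.06],[0,0,0.12],[0,0,0.18],[0,0,0.24],[0,0,0.26]],"turn":[0,0,0,0,0]}'
```

```text
clock: 9.87
tcp_pos: [0.5145, 0.0161, 0.1082]
orientation: [0.001, 0.702, 0.712, 0.001]
wrist_force: [0.0, 0.2, -1.1]
finger_gap: 0.0166
clock: 10.28
tcp_pos: [0.5126, 0.0162, 0.0955]
orientation: [-0.001, 0.702, 0.712, -0.0]
wrist_force: [-1.1, 0.1, -1.9]
finger_gap: 0.0164
```

The force fell away, so the disc has probably dropped. I'll seat the flange, release and retreat straight up.

```bash
python3 -m crank '{"travel":[[0,0,0.02],[0,0,0.03],[0,0,0.03],[0,0,0.03],[0,0,0.03]],"turn":[0,0,0,0,0]}' 
python3 -m crank '{"travel":[[0,0,0],[0,0,0],[0,0,0],[0,0,0],[0,0,0]],"turn":[0,0,0,0,0]}' 40
python3 -m crank '{"travel":[[0,0,-0.3],[0,0,-0.8],[0,0,-1.5],[0,0,-2.3],[0,0,-3]],"turn":[0,0,0,0,0]}' 
python3 -m crank '{"travel":[[-0.8,0,0],[-1.7,0,0],[-2.6,0,0],[-3.5,0,0],[-4.4,0,0]],"turn":[0,0,0,0,0]}'
python3 - <<'E'
from h import *
t=read_camera("top");c=read_camera("scene")
a=cv2.resize(c["image"][130:215,210:315],None,fx=3.8,fy=3.8,interpolation=cv2.INTER_CUBIC)
b=cv2.resize(t["image"][215:300,195:300],None,fx=3.7,fy=3.8,interpolation=cv2.INTER_CUBIC)
cv2.imwrite("pics/e1.png",np.hstack([a,b])[:,:,::-1])
h=cv2.cvtColor(c["image"],cv2.COLOR_RGB2HSV);M=((h[...,0]>10)&(h[...,0]<30)&(h[...,1]>100));M[:180]=0;M[215:]=0;M[:,:230]=0;M[:,310:]=0
P=np.argwhere(M);print(len(P),P.mean(0) if len(P) else 0,proj(c,[.5126,.0164,.012]))
E
```

```text
clock: 10.7
tcp_pos: [0.5133, 0.0161, 0.0952]
orientation: [0.0, 0.702, 0.712, 0.0]
wrist_force: [0.2, -0.2, -1.6]
finger_gap: 0.0163
clock: 11.12
tcp_pos: [0.5132, 0.0161, 0.0952]
orientation: [0.0, 0.702, 0.712, 0.0]
wrist_force: [1.0, -0.6, 1.1]
finger_gap: 0.0398
clock: 11.53
tcp_pos: [0.5129, 0.0162, 0.2168]
orientation: [0.0, 0.702, 0.712, 0.0]
wrist_force: [0.9, -0.5, 0.5]
finger_gap: 0.0399
clock: 11.95
tcp_pos: [0.5155, -0.1613, 0.2155]
orientation: [0.0, 0.702, 0.712, 0.0]
wrist_force: [0.3, 0.0, -0.8]
finger_gap: 0.0397
156 [192.96794872 253.1025641 ] [252.85219249 193.65940071]
```

View pics/e1.png

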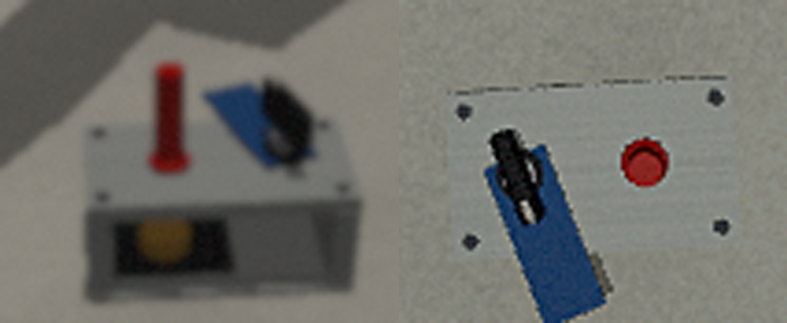

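The picture shows the cover open, the red punch on its flange in the hole, and the brass disc in the black catch area. The disc's centroid is at (253.1,193.0), against (252.9,193.7) expected for lying flat at the catch point. I'll hand in.

```bash
python3 -c "
from workcell import *
print(hand_in())"
```

```text
the job is handed in; nothing more can be done
None
```

The job is done and handed in at about 12 s on the robot's clock; no verdict was reported.

- **Cover:** I turned the black knob clockwise by about 1.17 rad. That leaves the lock at roughly 1.2 rad, and the pictures show the cover well clear of the hole.
- **Disc:** I pressed the disc through the hole with the punch, reading about 11 N at the wrist on contact. The force then dropped away as the disc came free.
- **Punch:** I released the punch standing on its flange in the hole and moved the arm clear.

The last pictures show the cover open, the punch upright with its flange on the top face, and the disc in the catch area. The disc's image centroid was within 1 pixel of where a disc lying flat at the catch point should appear.

- **Camera disagreement:** The two cameras disagreed by about 1 pixel (3–4 mm) sideways. The punch and hole showed the same offset in the scene view, so they lined up.
- **Not measured:** The disc lying flat is inferred from its centroid, and I did not measure the punch's tilt. I did not re-check the beaker and vials at the end, but no move went near them and no unexpected contact force showed up.

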